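# Grade the mixed candy balls on the bar grader

## Robot

A 7-joint arm with a two-finger parallel gripper is mounted at the origin on a cart in front of the work surface, level with it; the furniture and walls round the work are solid. World frame = base frame: x ahead of the robot, y to its left, z up, the work surface at z = 0. Lengths are in m, angles in degrees, forces in N, time in s.
With the tool pointing down it reaches from about 0.35 to 0.9 m from the base axis. Payload 19.9 kg.
Tool frame: the origin (TCP) lies between the finger pads; the fingertips stand ctrl.finger_overhang ahead of it and the grasp point (between the pads) lies 2 mm behind it (ctrl.finger_overhang is the distance from the TCP to the fingertips, in m); z points along the fingers, y is the line along which they close (so a half turn about z gives the same grasp; the last joint's range is limited). The gripper opens to 85 mm and grips with 20 to 120 N. Pads are 22 mm wide; open, the fingers measure 114 mm over their backs; the gripper's body (76 mm by 85 mm) begins 54 mm behind the grasp point. The pads swing forward as they close: fully open they stand 13 mm farther back than shut.
Start: joints at [-66.664, 23.915, -0.59, 92.452, 0.269, 63.638, -3.037], TCP at [0.271, 0.563, 0.248] pointing down, gripper open.
Joint ranges: [-161.28, 161.28], [-22.2, 115.67], [-73.04, 71.86], [3.21, 147.25], [-68.34, 248.33], [10.77, 114.83], [-161.83, 161.83]. Speed limits (degrees/s): [108.29, 108.29, 136.94, 136.94, 172.46, 172.46, 172.46].

## Interface

Orientations are given as [roll, pitch, yaw] about the fixed x, y, z axes, in that order (R = Rz(yaw) Ry(pitch) Rx(roll)).
In Python, from station import ctrl gives the robot as it stands. The module is installed in compiled form; this text tells all that it offers.
- The arm moves only by the shell command python3 -m pendant 'ROWS' [FORCE]. ROWS is JSON, one flat list of numbers, 7 for each row, row after row: the shift along the tool's x, y, z each as a share of 0.15 m, from -1 to 1, then the turn, a rotation vector about the tool's x, y, z each as a share of 2 rad, from -1 to 1, then the opening, from 0 (shut) to 1 (fully open). In form: [x, y, z, wx, wy, wz, fingers, x, y, z, wx, wy, wz, fingers, ...]. A call has 1 to 10 rows; each row is the pose to reach, as a shift and turn from the pose commanded when the call began, along the tool's axes at that moment; what a row does not reach only later rows make up. A row lasts 1/10 s, in which the tool goes at most 50 mm and 8.59 degrees, less where a joint would pass 70% of its speed; a pose out of reach is approached as far as the arm can. A call with a number of a shift or a turn outside -1 to 1 is refused whole. A call with a gripper value outside its range is refused whole. The fingers move at their own pace and stop on an object; FORCE is the grip in N (left out, the last holds). Time passes only in rows, so rows that repeat a pose let the fingers close. It gives the time, the measured TCP pose, the force, the opening and the grip force at its end, in the units of the state.
- ctrl.get_state(): the state, without advancing time (a new reading comes with each control period).
- ctrl.get_image(name): name is "side" or "top" or "wrist"; returns (picture, depth): 480x640x3 uint8, blue, green, red; 480x640 float32, m along the optical axis (not along the pixel's ray), 0 where there is no reading.
- ctrl.camera_info(name): a dict with "mtx" (3x3 intrinsics, pixels), "k1" (the pictures are not rectified: a ray, as slopes to the right and down, at radius r is drawn at 1 + k1 r^2 times it, then the intrinsics apply), "cam_to_world" (4x4, takes a point from camera to world coordinates). Camera axes: x right, y down, z forward; pixel columns grow to the right and rows downward; lengths in m; the calibration is good to about 2 mm. A picture is of the moment at which its call begins: read the wrist's pose just before it. camera_info takes no time and is no camera call; for the wrist camera it gives the pose at the moment of the call.
- ctrl.sign_off(): hands the job in; it is judged then, once.
The state is a dict: "clock": time; "qpos": joint angles; "qvel": joint speeds; "joint_efforts": joint torques, N m; "tool_pos": TCP position; "orientation": TCP orientation; "ft_force": force on the tool from outside, world axes, zero at the start; "torque": the same for the moment, N m; "opening": opening from 0.0 (shut) to 1.0 (fully open); "finger_force": force on a finger pad.
Only numpy, scipy, OpenCV 4.12 (cv2) and the standard library are available. Lean on these libraries where they do the work, as an engineer would, in place of code of your own. Each camera call takes 0.05 s, during which the arm holds its last target. There are 200 camera calls.

## Task

Take the green scoop, which holds one large red and two small yellow candy balls, by its upright grip, keep it level on the way to the wooden grader and tip the balls out low over the white feed board at the grader's high end, so that they roll down and the small ones drop between the bars while the large one rolls on into the end bin. Then set the empty green scoop down upright on the desk and let go. Do not touch the candy balls with the fingers, and leave the grey scoop, which holds only large balls, where it is.

Things in the scene. Friction and masses are not known exactly. Their poses are not given: they have to be found in the camera images.
- green_scoop: Loose green plastic scoop, 104 mm wide (x), 110 long (y), 150 g, walls 42 high, open top and front; origin at the centre of its underside, z up. Mouth at its -y end. The inner floor falls 8 degrees from the mouth back to the rear wall (inner face y +46), so balls rest at the rear while it is level and roll out once tipped forward well past 8 degrees; 40 degrees empties it.
- scoop_grip (a point): Point to pinch on the green scoop's upright grip, 85 mm above the underside (scoop frame 0, +54, 85 mm). The grip is a plate at the rear centre, 12 mm thick (y), 38 wide (x), its top 100 mm above the underside; fingers close along the scoop's y. Keep fingertips over 55 mm above the underside: the large ball's top is at 48.
- scoop_mouth (a point): Middle of the green scoop's pouring edge (no lip): x 0, y -50, 19 mm above its underside in the scoop's frame; the side walls reach 19 mm below this point.
- grader: Fixed wooden grader, 176 mm wide (x), y +130 to -230; origin on the desk, z up. Balls roll to its -y, slope 11 degrees, over the feed board, then five 8 mm steel bars along y with 30 mm gaps, down to y -140 (50 mm high). Bin for small balls: under bars and board, y +124 to -134, floor 5 mm high. End bin for large: y -140 to -224, walls 66 high.
- feed (a point): Centre of the grader's white solid feed board, on its surface: grader frame 0, +90, 99 mm. The board spans y +130 (107 mm high) to +50 (91 mm high) and is 162 mm wide between side walls that stand about 20 mm above it; its upper end has no wall above it.
- large_candy_center (a point): Centre of the large red candy ball, 40 mm across, 35 g, in the green scoop at the start.
- small_candy_a_center (a point): Centre of one small yellow candy ball, 24 mm across, 12 g, in the green scoop at the start.
- small_candy_b_center (a point): Centre of the other small yellow candy ball, 24 mm across, 12 g, in the green scoop at the start.
- grey_scoop: A bystander: a grey scoop of the same shape and size, holding two large red balls; origin at the centre of its underside. Not to be moved.
There are look-alikes about, which are no part of the job. Leave any pink or purple look-alike of the part that bears large_candy_center alone.

How it is judged (in metres and radians):
On the way:
1. the green scoop is tipped forward (more than 15 degrees) with its mouth over the white feed board, no more than about 90 mm above it (angle between green_scoop's own z axis and vertical above 0.26 rad and x of scoop_mouth in the frame of grader between -0.07 and 0.07 m and y of scoop_mouth in the frame of grader between 0.03 and 0.145 m and z of scoop_mouth in the frame of grader between 0.08 and 0.19 m), for 0.1 s.
At the end, for the whole second after the job is handed in: Both small yellow balls lie in the bin under the bars and feed board (centres below 40 mm), the large red ball lies in the end bin past the bars (centre below 55 mm), and the green scoop stands released and at rest, upright within about 8 degrees, with its underside within 15 mm of the desk surface (x of small_candy_a_center in the frame of grader between -0.085 and 0.085 m and y of small_candy_a_center in the frame of grader between -0.137 and 0.127 m and z of small_candy_a_center in the frame of grader between 0 and 0.04 m and x of small_candy_b_center in the frame of grader between -0.085 and 0.085 m and y of small_candy_b_center in the frame of grader between -0.137 and 0.127 m and z of small_candy_b_center in the frame of grader between 0 and 0.04 m and x of large_candy_center in the frame of grader between -0.085 and 0.085 m and y of large_candy_center in the frame of grader between -0.228 and -0.137 m and z of large_candy_center in the frame of grader between 0 and 0.055 m and angle between green_scoop's own z axis and vertical below 0.15 rad and height (world z) of green_scoop between -0.01 and 0.015 m and linear speed of green_scoop below 0.03 m/s); the robot touches nothing.
It fails at once if the fingers touch a candy ball from the green scoop (contact force between the fingers and large_candy above 0.3 N or contact force between the fingers and small_candy_a above 0.3 N or contact force between the fingers and small_candy_b above 0.3 N).
It fails at once if the grey scoop is moved more than 40 mm (distance of grey_scoop from where it was at the start of the episode above 0.04 m).
It also fails if it takes over 54 s, if anything falls off the work surface, if the arm or the gripper's body presses on something with over 40 N, if the wrist force passes 120 N, or if a joint passes its speed limit or range.

## Working session

There is one attempt and no reset: what is moved stays moved. The work goes in short steps, Python scripts to look and compute and a shell command to move; the robot and the scene stay as the last step left them, time stands still between calls to the robot, and variables do not carry over. Pictures are saved under pics/ and viewed, at most 10 in all, crops included, and the job is handed in when it is done.

```bash
mkdir -p pics; cat > h.py <<'E'
import numpy as np,cv2
from station import ctrl
from scipy.spatial.transform import Rotation as R
def grab(n):
    i=ctrl.camera_info(n); p,d=ctrl.get_image(n); return p,d,i
def world(i,d,uv):
    uv=np.atleast_2d(uv).astype(int); K=np.array(i['mtx']);k=i['k1']
    x=np.stack([(uv[:,0]-K[0,2])/K[0,0],(uv[:,1]-K[1,2])/K[1,1]],1)
    y=x.copy()
    for _ in range(8): y=x/(1+k*(y**2).sum(1,keepdims=True))
    z=d[uv[:,1],uv[:,0]][:,None]
    P=np.hstack([y*z,z,np.ones_like(z)])
    return (P@np.array(i['cam_to_world']).T)[:,:3]
E
python3 - <<'E'
from h import *
print(ctrl.get_state(),ctrl.finger_overhang)
for n in ['top','side']:
    p,d,i=grab(n); cv2.imwrite(f'pics/{n}0.png',p); np.savez(f'{n}0.npz',p=p,d=d,**i); print(n,i)
E
```

```text
{'clock': 0.0, 'qpos': array([-66.66411128,  23.9491306 ,  -0.59159794,  92.48537429,
         0.26966157,  63.63708466,  -3.03686058]), 'qvel': array([ 0.07975781,  0.06561546, -0.04189108,  0.01710829, -0.00866596,
        0.03720848, -0.07510718]), 'joint_efforts': array([-1.93987962e-04, -8.64442277e+01,  6.78899903e-01, -4.34894979e+01,
        1.90413214e-02,  7.45395839e-03,  2.18959212e-05]), 'tool_pos': array([0.27102919, 0.56281946, 0.24764936]), 'orientation': array([-1.79929963e+02,  5.04600277e-03,  1.54287962e+02]), 'ft_force': array([ 0.10714674,  0.03028779, -0.42029328]), 'torque': array([-0.00072483, -0.00614014,  0.00561658]), 'finger_force': 0.0, 'opening': 1.0007824984071145} 0.017
top {'mtx': array([[596.07322636,   0.        , 318.37959973],
       [  0.        , 596.07322636, 240.9585158 ],
       [  0.        ,   0.        ,   1.        ]]), 'k1': -0.07886251548723379, 'cam_to_world': array([[-0.0208747 , -0.99547929,  0.09265656,  0.36791799],
       [-0.99974571,  0.02157483,  0.00656084,  0.1071324 ],
       [-0.00853023, -0.09249605, -0.99567651,  1.21846179],
       [ 0.        ,  0.        ,  0.        ,  1.        ]])}
side {'mtx': array([[459.77898522,   0.        , 313.5344326 ],
       [  0.        , 459.77898522, 240.13249203],
       [  0.        ,   0.        ,   1.        ]]), 'k1': 0.02413085175201246, 'cam_to_world': array([[ 0.99736592,  0.05396046, -0.04847155,  0.50918005],
       [ 0.06953409, -0.52107512,  0.85067369, -0.71255616],
       [ 0.02064543, -0.85180337, -0.52345466,  0.59907662],
       [ 0.        ,  0.        ,  0.        ,  1.        ]])}
```

View pics/top0.png

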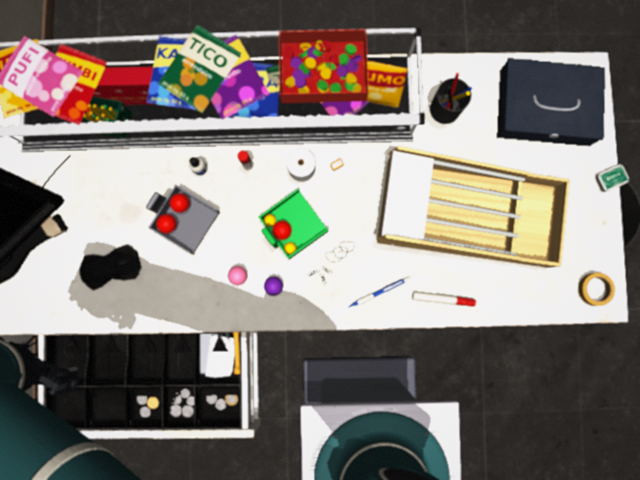

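View pics/side0.png

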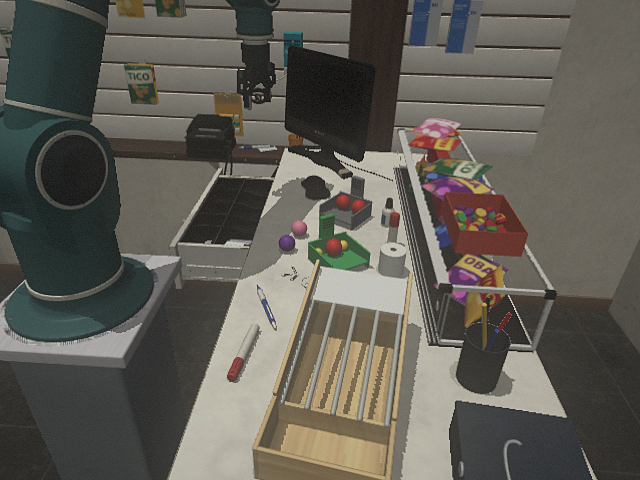

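The green scoop is at top px (293,222), with its grip near (270,232). It holds red (282,229) and yellow (270,220) and (290,247). The grey scoop at (185,220) has two reds. Pink (237,274) and purple (273,285) on the desk are the look-alikes. The grader's white board is at (408,193) and its bars run to the right, towards -y in the world. The only red ball in a green scoop with two yellows fits the description. I'll confirm that in a crop and measure.

```bash
python3 - <<'E'
from h import *
D=np.load('top0.npz'); p,d=D['p'],D['d']; i={k:D[k] for k in('mtx','k1','cam_to_world')}
hsv=cv2.cvtColor(p,cv2.COLOR_BGR2HSV)
vv,uu=np.mgrid[0:480,0:640]; P=world(i,d,np.c_[uu.ravel(),vv.ravel()]).reshape(480,640,3)
g=cv2.inRange(hsv,(45,100,50),(75,255,255)); g[:,:245]=0; g[:,345:]=0; g[:180]=0; g[270:]=0
G=P[g>0]; print('green n',len(G),'z pct',np.percentile(G[:,2],[1,10,50,90,99]))
top=G[G[:,2]>.07]; print('grip',len(top),top.mean(0),top.min(0),top.max(0))
r=cv2.minAreaRect(top[:,:2].astype(np.float32)*1000); print('grip rect',r)
# full outline from points of scoop projected at own heights
r=cv2.minAreaRect(G[G[:,2]<.05][:,:2].astype(np.float32)*1000); print('scoop rect',r,cv2.boxPoints(r))
for nm,lo,hi in [('red',(0,150,100),(6,255,255)),('yel',(20,150,120),(35,255,255))]:
    m=cv2.inRange(hsv,lo,hi); n,l,s,c=cv2.connectedComponentsWithStats(m[180:270,140:345])
    for k in range(1,n):
        if s[k,4]>20:
            mm=np.zeros_like(m,bool); mm[180:270,140:345]=l==k; print(nm,c[k]+[140,180],s[k,4],np.median(P[mm],0),P[mm][:,2].max())
# grader: points with z>.03 in region
m=np.zeros((480,640),bool); m[135:285,365:585]=1; m&=(P[...,2]>.04)&(P[...,2]<.14)&(P[...,1]<.02)
l=cv2.connectedComponentsWithStats(m.astype(np.uint8)); k=1+np.argmax(l[2][1:,4]); Q=P[l[1]==k]
r=cv2.minAreaRect(Q[:,:2].astype(np.float32)*1000); print('grader',r,cv2.boxPoints(r),np.percentile(Q[:,2],[1,50,99]))
w=(hsv[...,1]<25)&(hsv[...,2]>180)&m; W=P[w];W=W[W[:,2]>.085]; r=cv2.minAreaRect(W[:,:2].astype(np.float32)*1000); print('board',r,cv2.boxPoints(r),W.mean(0),W[:,2].min(),W[:,2].max())
c=cv2.resize(p[170:300,130:350],None,fx=3.6,fy=3.6,interpolation=cv2.INTER_CUBIC);cv2.imwrite('pics/crop.png',c)
o=P[(P[...,2]>.01)&(P[...,2]<.3)&(P[...,0]<.5)]
E
```

```text
green n 2068 z pct [0.00450902 0.00945462 0.01567246 0.04498912 0.10258026]
grip 138 [0.47358039 0.19875928 0.19522501] [0.36791799 0.1071324  0.07187055] [0.50149045 0.22064099 1.21846179]
grip rect ((430.8668518066406, 165.4734649658203), (171.1419219970703, 13.242639541625977), 38.39976119995117)
scoop rect ((513.5059204101562, 166.98361206054688), (103.72736358642578, 103.29593658447266), 34.603572845458984) [[441.48624 180.04198]
 [500.1475   95.019  ]
 [585.52563 153.92525]
 [526.8644  238.94823]]
red [179.         202.35125448] 279 [0.56096948 0.39240275 0.04217701] 1.2184617921054846
red [165.8956229  223.35690236] 297 [0.51937452 0.41891261 0.04222599] 0.05387675808418724
red [281.48987854 229.75303644] 247 [0.50078675 0.18731694 0.04398067] 1.2184617921054846
yel [269.64285714 219.625     ] 112 [0.52363653 0.21171974 0.02786671] 1.2184617921054846
yel [289.59259259 247.65740741] 108 [0.46583533 0.17262271 0.02779344] 0.034270533920317314
grader ((532.6759643554688, -192.97193908691406), (365.1869812011719, 177.0797882080078), 80.44808197021484) [[ 415.0638    -358.34146  ]
 [ 589.6885    -387.72632  ]
 [ 650.2881     -27.602417 ]
 [ 475.66345      1.7824402]] [0.04209667 0.09046185 0.12164225]
board ((549.9194946289062, -84.89517211914062), (137.13784790039062, 163.72781372070312), 80.83152770996094) [[ 458.17584  -139.54404 ]
 [ 619.8119   -165.6321  ]
 [ 641.66315   -30.246307]
 [ 480.0271     -4.158249]] [ 0.55584749 -0.05972594  0.09862469] 0.0850314788439035 0.1217153760965406
```

View pics/crop.png

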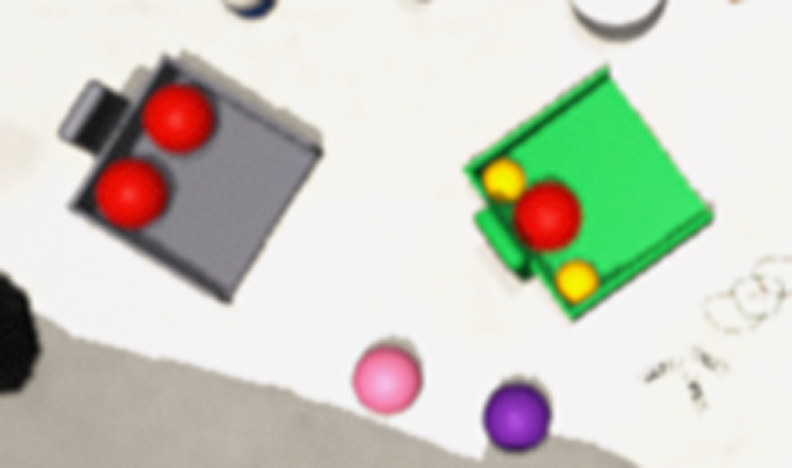

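The crop confirms it: the green scoop (crop px 590,195) holds one red and two yellow balls, and the grey one holds two reds only. I'll refine the grip and work out the first move.

```bash
cat >> h.py <<'E'
def rel(pos,rpy,s=None):
    s=s or ctrl.get_state(); R0=R.from_euler('xyz',s['orientation'],degrees=True)
    R1=R.from_euler('xyz',rpy,degrees=True) if not isinstance(rpy,R) else rpy
    t=R0.inv().apply(np.array(pos)-s['tool_pos'])/.15; w=(R0.inv()*R1).as_rotvec()/2
    return np.round(np.r_[t,w],4)
def green(n):
    p,d,i=grab(n); hsv=cv2.cvtColor(p,cv2.COLOR_BGR2HSV); g=cv2.inRange(hsv,(45,100,50),(75,255,255))
    v,u=np.nonzero((g>0)&(d>0)); P=world(i,d,np.c_[u,v]); return p,P
E
python3 - <<'E'
from h import *
D=np.load('top0.npz'); p,d=D['p'],D['d']; i={k:D[k] for k in('mtx','k1','cam_to_world')}
g=cv2.inRange(cv2.cvtColor(p,cv2.COLOR_BGR2HSV),(45,100,50),(75,255,255)); g[:,:245]=0; g[:,345:]=0; g[:180]=0; g[270:]=0
v,u=np.nonzero((g>0)&(d>0)); G=world(i,d,np.c_[u,v])
t=G[(G[:,2]>.085)&(G[:,2]<.12)]; print(len(t),t.mean(0),t[:,2].max(),cv2.minAreaRect(t[:,:2].astype(np.float32)*1000))
print(rel([.483,.211,.20],[180,0,-145.4]))
E
```

```text
120 [0.48397472 0.20778529 0.09870502] 0.10526497105095878 ((484.24835205078125, 208.19189453125), (35.009849548339844, 11.864272117614746), 34.42060470581055)
[-2.2904e+00 -1.4997e+00  3.2000e-01 -6.0000e-04 -3.0000e-04 -5.2630e-01]
```

```bash
python3 -m pendant '[-0.3,-0.2,0,0,0,0,1,-0.6,-0.4,0,0,0,0,1,-0.9,-0.6,0,0,0,0,1,-0.9,-0.6,0,0,0,0,1]' 60
python3 -m pendant '[-0.3,-0.2,0,0,0,0,1,-0.6,-0.4,0,0,0,0,1,-0.9,-0.6,0,0,0,0,1,-0.9,-0.6,0,0,0,0,1]'
python3 -m pendant '[-0.2,-0.15,0.1,0,0,-0.07,1,-0.4,-0.3,0.2,0,0,-0.14,1,-0.49,-0.3,0.3,0,0,-0.21,1,-0.49,-0.3,0.3,0,0,-0.28,1,-0.49,-0.3,0.3,0,0,-0.35,1,-0.49,-0.3,0.3,0,0,-0.42,1,-0.49,-0.3,0.3,0,0,-0.49,1,-0.49,-0.3,0.3,0,0,-0.526,1,-0.49,-0.3,0.3,0,0,-0.526,1,-0.49,-0.3,0.3,0,0,-0.526,1]'
python3 - <<'E'
from h import *
p,P=green('wrist'); cv2.imwrite('pics/w1.png',p)
t=P[(P[:,2]>.088)&(P[:,2]<.12)&(np.hypot(P[:,0]-.484,P[:,1]-.208)<.05)]; print(len(t),t.mean(0) if len(t) else 0, cv2.minAreaRect(t[:,:2].astype(np.float32)*1000) if len(t) else 0)
print(ctrl.get_state()['qpos'],rel([.4845,.208,.086],[180,0,-145.5]))
E
```

```text
clock: 0.5
tool_pos: [0.3569, 0.4186, 0.2483]
orientation: [-179.9, 0.1, 153.9]
ft_force: [-0.1, 1.0, 0.7]
opening: 0.999
finger_force: 0.0
clock: 0.9
tool_pos: [0.4387, 0.279, 0.2483]
orientation: [-179.9, 0.1, 153.9]
ft_force: [-0.7, 1.9, -0.3]
opening: 0.999
finger_force: 0.0
clock: 1.9
tool_pos: [0.4829, 0.2115, 0.2032]
orientation: [180.0, -0.0, -145.6]
ft_force: [0.3, -0.2, -0.1]
opening: 1.0
finger_force: 0.0
1311 [0.48250374 0.20946123 0.09707059] ((483.72686767578125, 210.37339782714844), (37.4843635559082, 11.543571472167969), 33.95301818847656)
[-27.78982997  16.86542153   0.94427363 109.01682463  -0.33793615
  54.13148403  97.74033469] [ 4.500e-03 -2.510e-02  7.814e-01  0.000e+00 -1.000e-04 -6.000e-04]
```

View pics/w1.png

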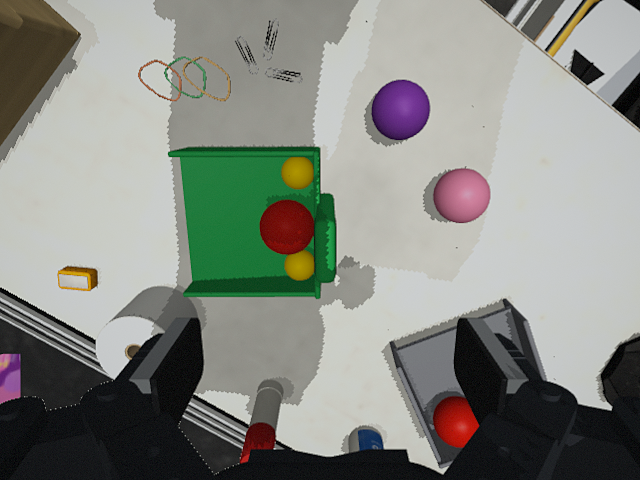

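The wrist view shows the green scoop level with its mouth to the left, and its grip at (328,240). The pink and purple balls are clear of the fingers. I'll descend and close.

```bash
python3 -m pendant '[0,-0.0125,0.2,0,0,0,1,0,-0.0125,0.4,0,0,0,1,0,-0.0125,0.6,0,0,0,1,0,-0.0125,0.78,0,0,0,1,0,-0.0125,0.78,0,0,0,1,0,-0.0125,0.78,0,0,0,0.5,0,-0.0125,0.78,0,0,0,0.2,0,-0.0125,0.78,0,0,0,0,0,-0.0125,0.78,0,0,0,0,0,-0.0125,0.78,0,0,0,0]' 70
python3 -m pendant '[0,0,0,0,0,0,0,0,0,0,0,0,0,0,0,0,0,0,0,0,0,0,0,0,0,0,0,0,0,0,0,0,0,0,0]'
```

```text
clock: 2.95
tool_pos: [0.4843, 0.2099, 0.0869]
orientation: [-180.0, 0.1, -145.4]
ft_force: [-0.3, 0.3, -0.8]
opening: 0.143
finger_force: 0.1
clock: 3.45
tool_pos: [0.4843, 0.2099, 0.087]
orientation: [-180.0, 0.0, -145.4]
ft_force: [-2.8, -0.7, 9.2]
opening: 0.126
finger_force: 68.6
```

```bash
python3 -m pendant '[0,0,-0.05,0,0,0,0,0,0,-0.1,0,0,0,0,0,0,-0.2,0,0,0,0,0,0,-0.3,0,0,0,0,0,0,-0.45,0,0,0,0,0,0,-0.6,0,0,0,0,0,0,-0.75,0,0,0,0,0,0,-0.9,0,0,0,0,0,0,-1,0,0,0,0,0,0,-1,0,0,0,0]'
cat >> h.py <<'E'
Rg=R.from_euler('z',-9.55,degrees=True); Og=np.array([.5412,-.1425,0])
def pose(th,mouth):   # TCP pose with scoop mouth at grader coords, tip th deg
    Rs=Rg*R.from_euler('x',th,degrees=True)
    return Og+Rg.apply(mouth)+Rs.apply([0,.104,.068]), Rs*R.from_euler('xz',[180,180],degrees=True)
E
python3 - <<'E'
from h import *
s=ctrl.get_state(); print(s['tool_pos'],s['orientation'],s['ft_force'])
for y in(.2,.1): print(pose(0,[0,y,.16])[0], rel(*pose(0,[0,y,.16])))
p,d,i=grab('side'); cv2.imwrite('pics/s2.png',p)
E
```

```text
clock: 4.45
tool_pos: [0.4848, 0.2101, 0.2386]
orientation: [-180.0, 0.2, -145.4]
ft_force: [0.3, 0.2, -2.5]
opening: 0.129
finger_force: 68.3
[0.48478837 0.21012764 0.23862796] [-179.96927964    0.20324181 -145.44078233] [ 0.34826851  0.18780281 -2.46985976]
[0.5916361  0.15728692 0.228     ] [-3.865e-01 -6.941e-01  7.260e-02  4.000e-04  1.800e-03  3.849e-01]
[0.57504528 0.0586728  0.228     ] [ 7.7500e-02 -1.1728e+00  7.1200e-02  4.0000e-04  1.8000e-03  3.8490e-01]
```

View pics/s2.png

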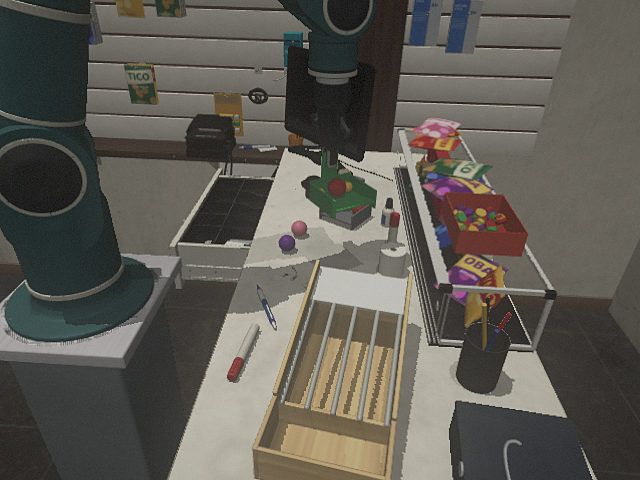

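The scoop is lifted level at about (340,195), with the red ball aboard. I'll bring it to the grader's high end.

```bash
python3 -m pendant '[-0.02,-0.035,0,0,0,0.02,0,-0.06,-0.104,0,0,0,0.06,0,-0.1,-0.174,0,0,0,0.1,0,-0.14,-0.25,0,0,0,0.14,0,-0.18,-0.33,0,0,0,0.18,0,-0.22,-0.4,0,0,0,0.22,0,-0.26,-0.48,0,0,0,0.26,0,-0.3,-0.55,0,0,0,0.3,0,-0.34,-0.61,0,0,0,0.34,0,-0.365,-0.66,0,0,0,0.365,0]'
python3 -m pendant '[-0.01,-0.02,0,0,0,0.01,0,-0.02,-0.03,0,0,0,0.02,0,-0.02,-0.03,0,0,0,0.02,0,-0.02,-0.03,0,0,0,0.02,0]'
python3 - <<'E'
from h import *
p,P=green('wrist'); 
s=ctrl.get_state(); print(s['tool_pos'],s['orientation'],s['qpos'])
print(rel(*pose(0,[0,.105,.15])))
p,d,i=grab('top'); cv2.imwrite('pics/t3.png',p)
E
```

```text
clock: 5.5
tool_pos: [0.5858, 0.1586, 0.2349]
orientation: [-179.9, -0.1, 172.4]
ft_force: [-0.0, 0.6, -2.2]
opening: 0.126
finger_force: 68.3
clock: 5.9
tool_pos: [0.5875, 0.1546, 0.2362]
orientation: [-180.0, -0.0, 170.5]
ft_force: [0.1, 0.1, -2.1]
opening: 0.13
finger_force: 68.3
[0.587505   0.15471225 0.23626515] [-1.79999575e+02 -6.92359165e-03  1.70493564e+02] [-26.05487571  22.98353081  10.93738512  96.11128427  -4.84466494
  61.37311694  66.8522511 ]
[-2.390e-02 -6.119e-01  1.218e-01 -0.000e+00 -1.000e-04  4.000e-04]
```

View pics/t3.png

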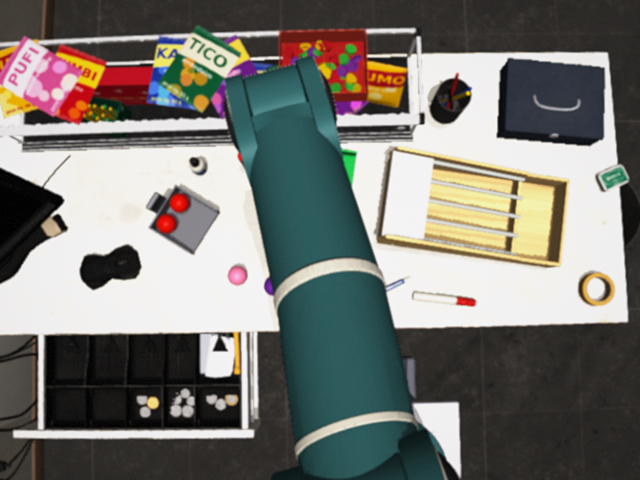

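The arm hides most of the scoop; its mouth shows at (347,165), short of the board as planned. I'll advance over the board.

```bash
python3 -m pendant '[0,-0.03,0,0,0,0,0,-0.005,-0.1,0,0,0,0,0,-0.01,-0.18,0,0,0,0,0,-0.015,-0.26,0,0,0,0,0,-0.02,-0.34,0,0,0,0,0,-0.024,-0.42,0.02,0,0,0,0,-0.024,-0.5,0.04,0,0,0,0,-0.024,-0.56,0.05,0,0,0,0,-0.024,-0.6,0.06,0,0,0,0,-0.024,-0.61,0.06,0,0,0,0]'
python3 -m pendant '[0,0,0,0,0,0,0,0,0,0,0,0,0,0,0,0,0,0,0,0,0]'
python3 - <<'E'
from h import *
s=ctrl.get_state(); print(s['tool_pos'],s['orientation'],s['qpos'])
for th,z in((8,.155),(16,.15),(24,.145),(32,.14),(40,.138),(46,.138)): print(th,rel(*pose(th,[0,.105,z])))
p,d,i=grab('side'); cv2.imwrite('pics/s4.png',p[150:400,220:460].repeat(2,0).repeat(2,1))
E
```

```text
clock: 7.0
tool_pos: [0.5759, 0.0629, 0.2271]
orientation: [-180.0, -0.0, 170.4]
ft_force: [-0.5, -0.5, -1.6]
opening: 0.131
finger_force: 68.3
clock: 7.3
tool_pos: [0.5762, 0.0642, 0.2274]
orientation: [180.0, 0.0, 170.5]
ft_force: [-0.7, 0.7, -2.5]
opening: 0.125
finger_force: 68.3
[0.57618323 0.06419165 0.22736406] [1.79994515e+02 7.48933143e-03 1.70484113e+02] [-19.50254024  20.7534925   12.70427956 100.7325216   -5.21551797
  59.07630055  75.57082056]
8 [ 0.0014 -0.074  -0.063  -0.0698  0.      0.0003]
16 [ 0.0015 -0.156  -0.1111 -0.1396  0.      0.0003]
24 [ 0.0015 -0.2485 -0.1471 -0.2094  0.      0.0003]
32 [ 1.600e-03 -3.498e-01 -1.695e-01 -2.792e-01 -0.000e+00  3.000e-04]
40 [ 1.600e-03 -4.578e-01 -1.972e-01 -3.490e-01 -0.000e+00  3.000e-04]
46 [ 1.700e-03 -5.420e-01 -2.179e-01 -4.014e-01 -1.000e-04  3.000e-04]
```

View pics/s4.png

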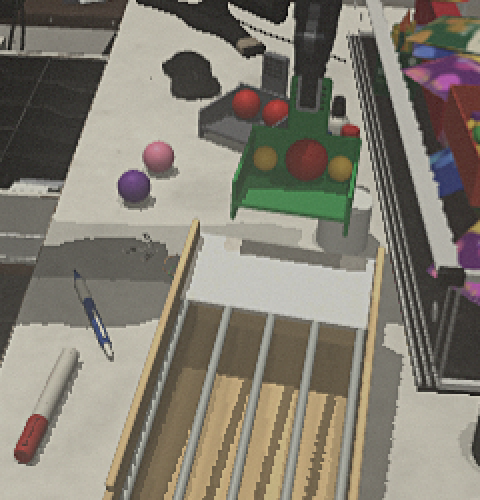

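The scoop is level with all three balls at the rear, centred in front of and over the board (mouth at crop 290,205). I'll tip it about the mouth.

```bash
python3 -m pendant '[0,-0.037,-0.03,-0.035,0,0,0,0,-0.074,-0.063,-0.07,0,0,0,0,-0.115,-0.087,-0.105,0,0,0,0,-0.156,-0.111,-0.14,0,0,0,0,-0.2,-0.13,-0.175,0,0,0,0,-0.2,-0.13,-0.175,0,0,0,0,-0.2,-0.13,-0.175,0,0,0,0,-0.2,-0.13,-0.175,0,0,0]'
python3 - <<'E'
from h import *
s=ctrl.get_state(); print(s['tool_pos'],s['orientation'],s['qpos'])
for th,z in((32,.14),(40,.138),(46,.138)): print(th,rel(*pose(th,[0,.105,z])))
p,d,i=grab('side'); cv2.imwrite('pics/s5.png',p[150:400,220:460].repeat(2,0).repeat(2,1))
E
```

```text
clock: 8.15
tool_pos: [0.5712, 0.0351, 0.2468]
orientation: [160.0, 0.0, 170.5]
ft_force: [0.8, 0.1, -1.4]
opening: 0.126
finger_force: 68.6
[0.57118643 0.03512656 0.24682331] [1.60004036e+02 1.45898873e-04 1.70534494e+02] [ -4.00808819  18.31455999   8.95589342 103.5131863  -26.65168843
  59.43336626  98.94111111]
32 [ 0.0009 -0.1304 -0.0897 -0.1048 -0.0003  0.0007]
40 [ 0.0011 -0.2224 -0.1527 -0.1746 -0.0004  0.0006]
46 [ 0.0012 -0.2944 -0.201  -0.2269 -0.0004  0.0006]
```

View pics/s5.png

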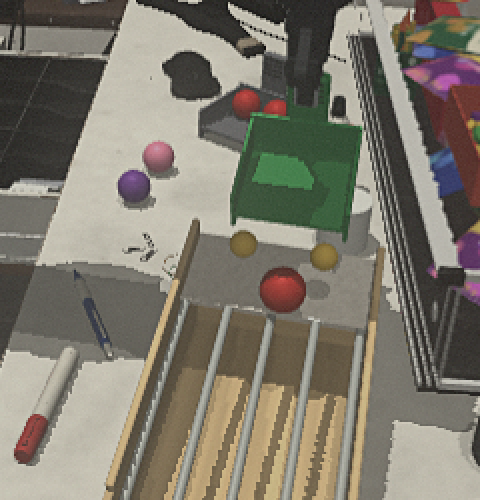

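At 20° of tip all three balls are already out and rolling down the board: red at (283,290), yellows at (243,243) and (324,256). I'll hold while they roll, then check the mouth pose and the balls numerically.

```bash
python3 -m pendant '[0,0,0,0,0,0,0,0,0,0,0,0,0,0,0,0,0,0,0,0,0,0,0,0,0,0,0,0,0,0,0,0,0,0,0,0,0,0,0,0,0,0,0,0,0,0,0,0,0,0,0,0,0,0,0,0,0,0,0,0,0,0,0,0,0,0,0,0,0,0]'
cat > look.py <<'E'
from h import *
p,d,i=grab('side'); hsv=cv2.cvtColor(p,cv2.COLOR_BGR2HSV); vv,uu=np.mgrid[0:480,0:640]; P=world(i,d,np.c_[uu.ravel(),vv.ravel()]).reshape(480,640,3)
Gp=Rg.inv().apply((P-Og).reshape(-1,3)).reshape(480,640,3)
for nm,lo,hi in [('red',(0,150,60),(6,255,255)),('yel',(17,130,70),(35,255,255))]:
    m=cv2.inRange(hsv,lo,hi); n,l,s,c=cv2.connectedComponentsWithStats(m)
    for k in range(1,n):
        q=np.median(Gp[l==k],0)
        if s[k,4]>8 and abs(q[0])<.12 and -.25<q[1]<.25: print(nm,c[k].round(),s[k,4],q.round(3))
g=(cv2.inRange(hsv,(45,100,30),(75,255,255))>0)&(d>0); Q=Gp[g]; Q=Q[(abs(Q[:,0])<.1)&(Q[:,1]<.25)&(Q[:,1]>0)]
if len(Q): print('green min y pts',Q[Q[:,1]<np.percentile(Q[:,1],5)].mean(0).round(3),'z',np.percentile(Q[:,2],[1,99]),'x',np.percentile(Q[:,0],[1,99]))
E
python3 - <<'E'
from h import *
exec(open('look.py').read()); cv2.imwrite('pics/s6.png',p[150:450,220:460].repeat(2,0).repeat(2,1))
E
```

```text
clock: 9.2
tool_pos: [0.5711, 0.034, 0.2468]
orientation: [160.0, 0.0, 170.4]
ft_force: [-0.5, 0.3, -1.9]
opening: 0.126
finger_force: 68.6
red [338. 459.] 253 [ 0.02  -0.204  0.042]
yel [342. 412.] 17 [ 0.01  -0.12   0.028]
yel [380. 420.] 18 [ 0.067 -0.12   0.029]
green min y pts [0.039 0.107 0.156] z [0.14695608 0.25652068] x [-0.04955858  0.05238544]
```

View pics/s6.png

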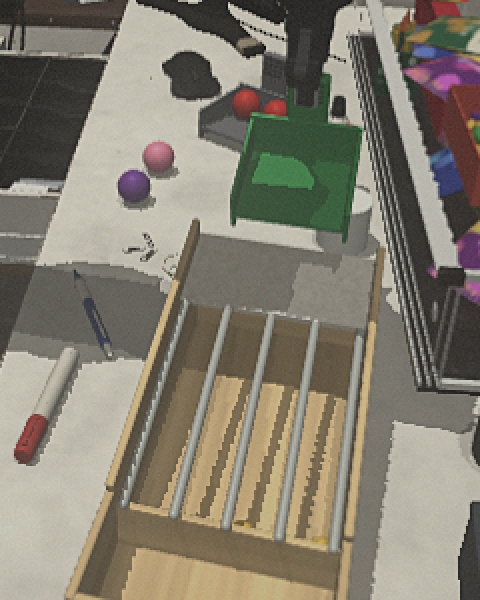

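Both yellows show under the bars at (245,523) and (320,540), z about 0.03, y about -0.12. The red is in the end bin at y about -0.20. The mouth was at y 0.107, z 0.15 while tipped. Now I'll level the scoop, back off, and return it to its original free spot.

```bash
python3 - <<'E'
from h import *
print(rel(*pose(0,[0,.105,.165]))); print(rel(*pose(0,[0,.2,.17])))
E
```

```text
[ 1.400e-03  1.558e-01  1.548e-01  1.750e-01 -0.000e+00 -1.000e-04]
[ 1.400e-03  7.622e-01  3.406e-01  1.750e-01 -0.000e+00 -1.000e-04]
```

```bash
python3 -m pendant '[0,0.04,0.03,0.044,0,0,0,0,0.08,0.07,0.088,0,0,0,0,0.12,0.11,0.132,0,0,0,0,0.156,0.155,0.175,0,0,0,0,0.28,0.19,0.175,0,0,0,0,0.42,0.24,0.175,0,0,0,0,0.56,0.28,0.175,0,0,0,0,0.7,0.32,0.175,0,0,0,0,0.762,0.34,0.175,0,0,0,0,0.762,0.34,0.175,0,0,0]'
python3 -m pendant '[0,0,0,0,0,0,0,0,0,0,0,0,0,0]'
python3 - <<'E'
from h import *
s=ctrl.get_state(); print(s['tool_pos'],s['orientation']); print(rel([.484,.21,.23],[180,0,-145.4]),'then down')
E
```

```text
clock: 10.25
tool_pos: [0.5917, 0.1583, 0.2379]
orientation: [180.0, -0.0, 170.5]
ft_force: [-0.8, 0.0, -1.5]
opening: 0.129
finger_force: 68.7
clock: 10.45
tool_pos: [0.5919, 0.1558, 0.2381]
orientation: [-180.0, 0.0, 170.4]
ft_force: [0.0, 0.9, -1.4]
opening: 0.129
finger_force: 68.7
[0.59188317 0.15579731 0.23808221] [-1.79970326e+02  3.53819969e-03  1.70355736e+02]
[ 7.696e-01  2.358e-01  5.370e-02 -3.000e-04 -1.000e-04 -3.861e-01] then down
```

```bash
python3 -m pendant '[0.08,0.024,0,0,0,-0.04,0,0.16,0.048,0,0,0,-0.08,0,0.26,0.08,0,0,0,-0.13,0,0.36,0.11,0,0,0,-0.18,0,0.46,0.14,0,0,0,-0.23,0,0.56,0.17,0,0,0,-0.28,0,0.66,0.2,0,0,0,-0.33,0,0.77,0.236,0,0,0,-0.386,0,0.77,0.236,0,0,0,-0.386,0,0.77,0.236,0,0,0,-0.386,0]'
python3 -m pendant '[0,0,0.2,0,0,0,0,0,0,0.4,0,0,0,0,0,0,0.6,0,0,0,0,0,0,0.75,0,0,0,0,0,0,0.85,0,0,0,0,0,0,0.9,0,0,0,0,0,0,0.9,0,0,0,0]'
python3 - <<'E'
from h import *
s=ctrl.get_state(); print(s['tool_pos'],s['orientation'],s['ft_force']); print(rel([.484,.21,.0875],[180,0,-145.4]))
E
```

```text
clock: 11.45
tool_pos: [0.4841, 0.2105, 0.2383]
orientation: [-180.0, 0.0, -145.5]
ft_force: [-0.2, 0.5, -1.5]
opening: 0.129
finger_force: 68.7
clock: 12.15
tool_pos: [0.484, 0.2105, 0.1024]
orientation: [-180.0, -0.1, -145.4]
ft_force: [-0.7, 0.1, -0.8]
opening: 0.132
finger_force: 68.6
[0.48398407 0.21052317 0.10244136] [-1.79987068e+02 -7.47413548e-02 -1.45430497e+02] [-0.7000104   0.11044716 -0.84303628]
[ 0.0018 -0.0029  0.0996 -0.0001 -0.0007 -0.0003]
```

```bash
python3 -m pendant '[0,0,0.03,0,0,0,0,0,0,0.06,0,0,0,0,0,0,0.08,0,0,0,0,0,0,0.09,0,0,0,0,0,0,0.098,0,0,0,0,0,0,0.098,0,0,0,0]'
```

```text
clock: 12.75
tool_pos: [0.4838, 0.2113, 0.0884]
orientation: [-180.0, -0.0, -145.3]
ft_force: [0.7, -0.3, -1.3]
opening: 0.124
finger_force: 68.6
```

```bash
python3 -m pendant '[0,0,0.008,0,0,0,0,0,0,0.012,0,0,0,0,0,0,0.012,0,0,0,0]'
python3 -m pendant '[0,0,0,0,0,0,0.25,0,0,0,0,0,0,0.45,0,0,0,0,0,0,0.6,0,0,0,0,0,0,0.6,0,0,0,0,0,0,0.6]' 20
python3 -m pendant '[0,0,-0.15,0,0,0,0.6,0,0,-0.3,0,0,0,0.6,0,0,-0.5,0,0,0,0.6,0,0,-0.75,0,0,0,0.6,0,0,-1,0,0,0,0.6,0,0,-1,0,0,0,0.6,0,0,-1,0,0,0,0.6]'
python3 - <<'E'
from h import *
p,P=green('wrist'); Q=P[np.hypot(P[:,0]-.515,P[:,1]-.17)<.1]; print('green z',np.percentile(Q[:,2],[1,50,99])); t=Q[(Q[:,2]>.088)]; print(t.mean(0),len(t))
exec(open('look.py').read()); cv2.imwrite('pics/s7.png',p)
E
```

```text
clock: 13.05
tool_pos: [0.4839, 0.2114, 0.087]
orientation: [-180.0, 0.0, -145.3]
ft_force: [-3.3, -2.0, 7.3]
opening: 0.13
finger_force: 70.0
clock: 13.55
tool_pos: [0.4838, 0.2113, 0.0866]
orientation: [-180.0, -0.0, -145.3]
ft_force: [0.1, 0.1, -1.0]
opening: 0.6
finger_force: 0.0
clock: 14.25
tool_pos: [0.484, 0.2113, 0.2371]
orientation: [-180.0, 0.1, -145.3]
ft_force: [-0.1, 0.2, -0.6]
opening: 0.599
finger_force: 0.0
green z [0.00327254 0.01249478 0.09838003]
[0.48225835 0.21080472 0.09715889] 1009
red [338. 459.] 256 [ 0.02  -0.204  0.042]
yel [342. 412.] 18 [ 0.01  -0.12   0.027]
yel [380. 420.] 17 [ 0.068 -0.12   0.028]
```

View pics/s7.png

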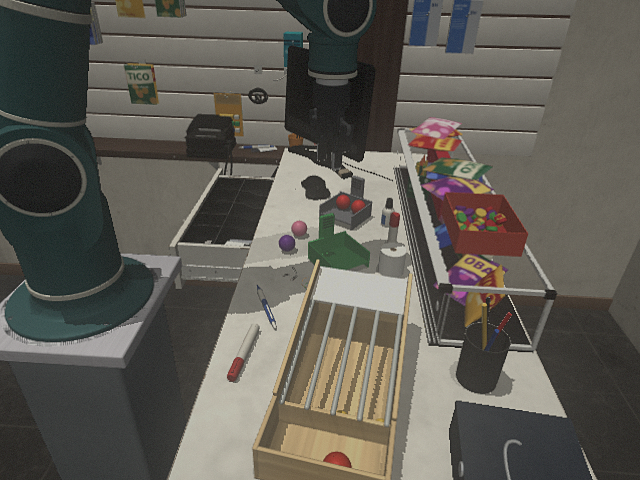

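The empty scoop stands upright at (338,250), released. The red ball is in the end bin at (338,459), and the yellows are at rest under the bars. The grey scoop at (345,210) hasn't moved.

```bash
python3 -c "
from station import ctrl
print(ctrl.sign_off())"
```

```text
the job is handed in; nothing more can be done
None
```

The job is handed in, with no verdict returned: by camera, both small yellow balls are in the bin under the bars, the large red one is in the end bin, the empty green scoop stands upright and released on the desk, and the grey scoop was left where it was.

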